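# Take the slide case out of the lever arch file

### The job

Lift the lever of the lever arch file on the sloping stand so that its rings spring open, take the punched slide case off the two posts and lay it gently, flat and right way up, in the wooden tray without dropping it. Then press the lever fully down so that the empty rings are shut again, and do not disturb the other things on the bench.

Things in the scene. Friction and masses are not known exactly. Their poses are not given: they have to be found in the camera images.
- file: Black A5 lever arch file open on a wooden book stand, fixed to the bench. Board 215 mm (x) by 270 mm (y), sloping 0.5 rad: x points up the slope, y along the spine, z square off the board (0.5 rad from vertical, leaning to the low edge). Origin: board's upper face, 85 mm above the bench. A low spine, 17 mm high, runs along x = +110 mm.
- file_posts (a point): Midway between the feet of the two fixed steel posts, file x = +47, y = 0, z = 0 mm. The posts are 5 mm thick and 29 mm long along file z, at y = +40 and -40 mm. Shut, two steel arches reach from file x = +84 mm over to the posts' tops, at most 41 mm above the board; open, they have swung back up the slope, clear of the posts (beyond x = +75 mm, up to 55 mm high).
- lever_hinge (a point): Hinge of the steel lever: file x = +86, y = -72, z = +8 mm; its axis runs along file y.
- lever_bar (a point): Middle of the lever's round steel cross bar, to pinch or push: 12 mm thick, 50 mm long along file y (y = -119 to -69 mm, this point at -100 mm), carried at its y = -72 mm end by a 7 mm thick arm from the hinge, 78 mm long. Lever down, the arm points down the slope (file -x), 0.25 rad off the board, and the bar is 27 mm above the board. The bar can turn within a pinch.
- lever (a joint): Angle of the lever, rad: 0 fully down (rings shut), 1.13 fully up (rings open); raising the bar off the board and back up the slope increases it. An over-centre spring holds it at both ends and pulls it on to the nearer end from the middle (0.565); at most about 5 N at the bar is needed.
- arch (a joint): Angle of the pair of arches, rad: 0.85 times the lever's; 0 shut on the posts, 0.96 fully open.
- file_seat (a point): Where case_mid is while the case is on the posts: file x = 0, y = 0, z = +9 mm.
- case_mid (a point): Centre of the body of the punched grey plastic slide case (90 g), half-way up; axes as the file's while filed. Body 70 (x) by 46 (y) by 18 mm (z); take it across the 46 mm, from its upper (+z) side. On the posts it is lifted off along file z once the rings are open and is clear after 30 mm.
- case_strip (a point): Middle of the case's filing strip at its +x end: 26 mm (x) by 104 mm (y) by 4 mm, level with the case's underside; point 47 mm from case_mid along the case's x, 7 mm below it. Its two 9 mm holes at y = +40 and -40 mm sit over the file's posts with 2 mm of play.
- tray_in (a point): Centre of the inner floor (5 mm above the bench) of the open wooden tray, inside 190 mm along x by 170 mm along y; rim 17 mm above this floor. z is up.
- spare_case_mid (a point): Centre of a like slide case without a filing strip, lying on the bench (70 x 46 x 18 mm): leave it alone.
- amber_jar_mid (a point): Centre of a small amber jar, 48 mm across, 62 mm tall: leave it alone.
- milk_bottle_mid (a point): Centre of a glass bottle, 72 mm across, 200 mm tall: leave it alone.
- preserve_jar_mid (a point): Centre of a glass jar, 80 mm across, 100 mm tall: leave it alone.
- spoon_mid (a point): Middle of a 170 mm spoon lying on the bench: leave it alone.
- cork_ring_mid (a point): Centre of a cork flask ring, 90 mm across, 25 mm tall: leave it alone.
Not all that is in view belongs to the job. Leave any yellow look-alike of the part that bears case_mid alone.

How it is judged:
By the outcome, as a careful person would: the job done as asked, in the order asked, and still so for the second after the job is handed in, with the robot touching nothing.
It also fails if it takes over 72 s, if anything falls off the work surface, if the arm or the gripper's body presses on something with over 40 N, if the wrist force passes 120 N, or if a joint passes its speed limit or range.

### The arm

A 7-joint arm with a two-finger parallel gripper is mounted at the origin on the work surface. World frame = base frame: x ahead of the robot, y to its left, z up, the work surface at z = 0. Lengths are in m, angles in rad, forces in N, time in s.
With the tool pointing down it reaches from about 0.425 to 0.925 m from the base axis. Payload 6.8 kg.
Tool frame: the origin (TCP) lies on the front face of the gripper's body, between the roots of the fingers; the fingertips stand 73 mm ahead of it and the grasp point (between the pads) lies 54 mm ahead of it (env.nose_length is the distance from the TCP to the fingertips, in m); z points along the fingers, y is the direction in which the jaws open and shut (so a half turn about z gives the same grasp; the last joint's range is limited). The gripper opens to 85 mm and grips with 20 to 120 N. Pads are 22 mm wide; open, the fingers measure 114 mm over their backs; the gripper's body (76 mm by 85 mm) begins 54 mm behind the grasp point. The pads swing forward as they close: fully open they stand 13 mm farther back than shut.
Start: joints at [1.025, 0.477, 0.022, 1.555, -0.011, 1.109, -0.083], TCP at [0.286, -0.611, 0.304] pointing down, gripper open.
Joint ranges: [-2.96, 2.96], [-0.34, 2.1], [-1.41, 1.46], [0.24, 2.44], [-1.37, 4.51], [0.17, 1.92], [-2.96, 2.96]. Speed limits (rad/s): [2.39, 2.39, 3.14, 3.14, 3.14, 3.14, 3.14].

### API

Orientations are given as a unit quaternion [w, x, y, z].
In Python, from cell import env, kin, camera, calibration, job gives the robot as it stands. The module is installed in compiled form; this text tells all that it offers. Calls block until the motion is done:
- env.reach(position, orientation): joint-space move of the TCP to a pose.
- env.movel(position, velocity=0.15, rot=None, stop_force=None): straight line of the TCP; rot=None keeps the orientation; velocity is the mean speed in m/s. With stop_force (N) it stops when the force on the tool has changed by that much, and returns True; else False.
- env.goto_joints(angles): joint-space move.
- env.grip(opening, f_grip=None): finger opening in m; f_grip is the grip in N (None keeps the last); returns when the fingers have stopped.
- env.dwell(seconds).
- kin.inverse_kinematics(position, orientation): joint angles nearest the present ones, or None.
- env.get_state(): the state.
- camera(name): name is "side" or "top"; returns (picture, depth): 480x640x3 uint8, blue, green, red; 480x640 float32, m along the optical axis (not along the pixel's ray), 0 where there is no reading.
- calibration(name): a dict with "fx", "fy", "cx", "cy" (pixels), "rvec" (rotation vector, rad) and "tvec" (3), from world to camera coordinates, as OpenCV has them. Camera axes: x right, y down, z forward; pixel columns grow to the right and rows downward; lengths in m; the calibration is good to about 2 mm. A picture is of the moment at which its call begins. calibration takes no time and is no camera call.
A pose or a line that the arm cannot do raises env.PlanningError and nothing moves.
- job.job_done(): hands the job in, once; it reports no verdict.
The state is a dict: "time": time; "qpos": joint angles; "joint_velocities": joint speeds; "joint_torque": joint torques, N m; "tcp_pos": TCP position; "orientation": TCP orientation; "force": force on the tool from outside, world axes, zero at the start; "torque": the same for the moment, N m; "opening": finger opening in m.
Only numpy, scipy, OpenCV 4.12 (cv2) and the standard library are available. Lean on these libraries where they do the work, as an engineer would, in place of code of your own. Each camera call takes 0.05 s, during which the arm holds its last target.

## Working session

There is one attempt and no reset: what is moved stays moved. The work goes in short steps, each a Python script; the robot and the scene stay as the last script left them, time stands still between calls to the robot, and variables do not carry over. Pictures are saved under pics/ and viewed, and the job is handed in when it is done.

```bash
mkdir -p pics; cat > h.py <<'E'
import numpy as np, cv2
from cell import env, kin, camera, calibration, job
def cal(n):
    c=calibration(n); R=cv2.Rodrigues(np.array(c["rvec"],float))[0]; return c,R,np.array(c["tvec"],float).ravel()
def proj(n,p):
    c,R,t=cal(n); q=R@np.array(p,float)+t; return c["fx"]*q[0]/q[2]+c["cx"], c["fy"]*q[1]/q[2]+c["cy"]
def unproj(n,u,v,d):
    c,R,t=cal(n); q=np.array([(u-c["cx"])/c["fx"]*d,(v-c["cy"])/c["fy"]*d,d]); return R.T@(q-t)
def cloud(n,depth):
    c,R,t=cal(n); v,u=np.mgrid[:480,:640]; q=np.stack([(u-c["cx"])/c["fx"]*depth,(v-c["cy"])/c["fy"]*depth,depth],-1); return (q-t)@R
E
python3 - <<'E'
from h import *
for n in ("side","top"):
    p,d=camera(n); cv2.imwrite(f"pics/{n}0.png",p); np.save(f"{n}0.npy",d)
    c,R,t=cal(n); print(n,c["fx"],-R.T@t,R[2])
E
```

```text
side 480.0769821389282 [0.30949188 0.81810301 0.97057284] [ 0.16240332 -0.63168509 -0.75802316]
top 459.2697649756732 [0.26605462 0.07934899 1.4217059 ] [ 0.15593379  0.0014076  -0.98776651]
```

View pics/side0.png

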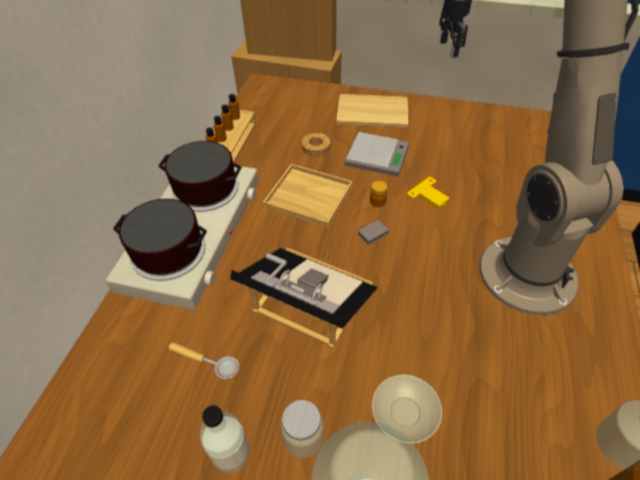

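View pics/top0.png

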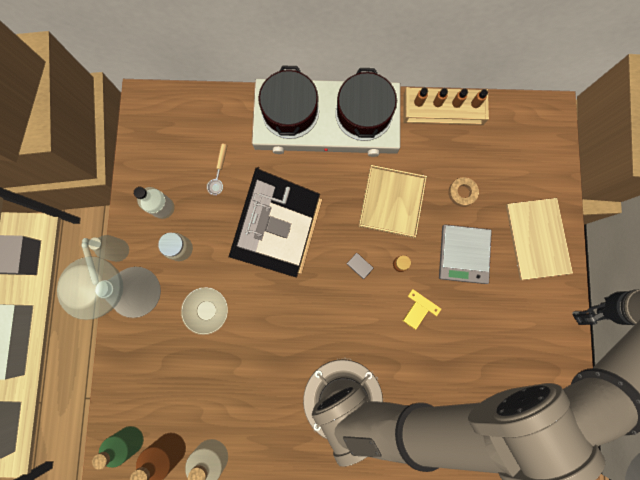

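The grey case on the stand, at top (277,227) and side (312,280), fits the description: it is punched and sits on the posts. The grey case at top (360,265) has no strip, so it is the spare. The yellow T at (421,308) is the look-alike. I'll confirm this with enlarged crops.

```bash
python3 - <<'E'
from h import *
p=cv2.imread("pics/top0.png"); cv2.imwrite("pics/topc.png",cv2.resize(p[160:285,220:380],None,fx=5,fy=4.8 if 0 else 4.7,interpolation=cv2.INTER_CUBIC)[:590,:800])
p=cv2.imread("pics/side0.png"); cv2.imwrite("pics/sidec.png",cv2.resize(p[235:345,225:385],None,fx=5,fy=5,interpolation=cv2.INTER_CUBIC))
p=cv2.imread("pics/top0.png"); cv2.imwrite("pics/trayc.png",cv2.resize(p[155:250,350:440],None,fx=6,fy=6,interpolation=cv2.INTER_CUBIC))
E
```

```text
(no output)
```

View pics/topc.png

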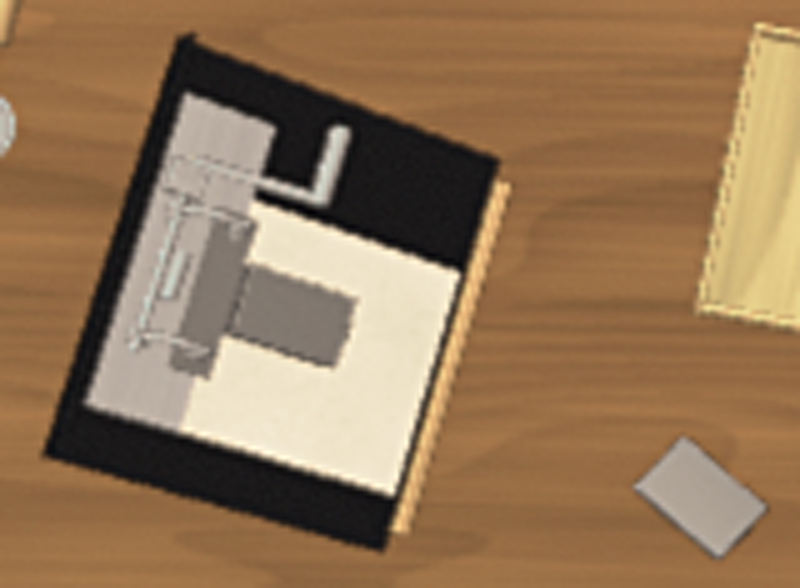

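View pics/sidec.png

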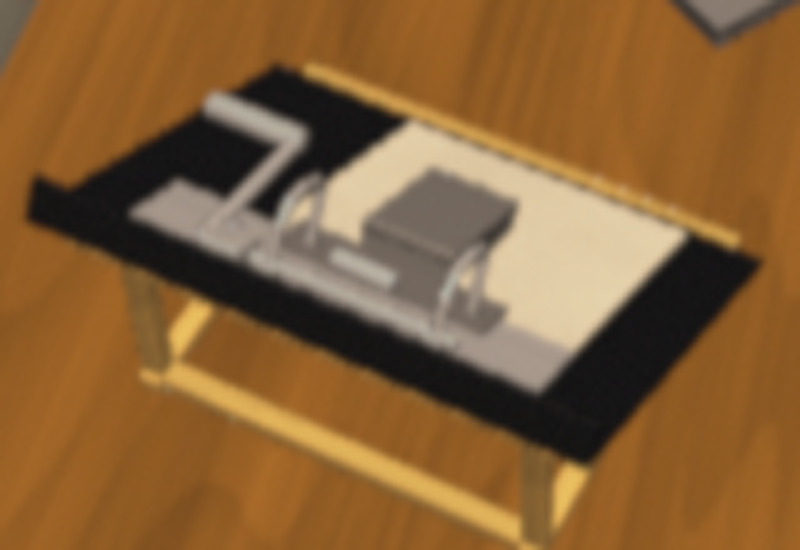

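View pics/trayc.png

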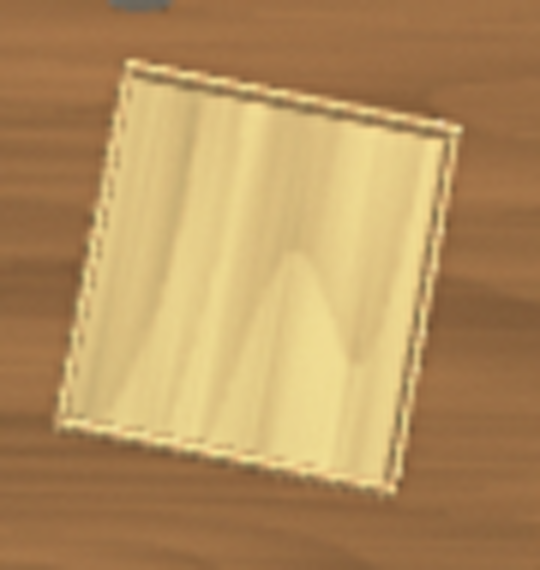

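```bash
cat >> h.py <<'E'
def frame(x,y,a,z=0.085,s=0.5):
    c,sn=np.cos(s),np.sin(s)
    X=np.array([c*np.cos(a),c*np.sin(a),sn]);Y=np.array([-np.sin(a),np.cos(a),0]);Z=np.cross(X,Y)
    return np.array([x,y,z]),np.stack([X,Y,Z],1)
E
python3 - <<'E'
from h import *
from scipy.optimize import least_squares
T=lambda u,v:(220+u/5-.4,160+v/4.7-.4); S=lambda u,v:(225+u/5-.4,235+v/5-.4)
F=[("top",(-107.5,-135,0),T(498,160)),("top",(-107.5,135,0),T(386,550)),
("top",(-35,-23,18),T(357,295)),("top",(-35,23,18),T(338,369)),("top",(35,-23,18),T(252,262)),
("side",(-107.5,135,0),S(762,262)),("side",(-35,-23,18),S(435,168)),("side",(-35,23,18),S(518,208)),("side",(35,-23,18),S(365,215)),("side",(35,23,18),S(440,250))]
def f(q,sep=0):
    o,R=frame(*q[:3]); r=[]
    for n,p,uv in F: r.append(np.subtract(proj(n,o+R@(np.array(p)/1000)),uv))
    return np.array(r) if sep else np.ravel(r)
s=least_squares(f,[.5,.15,1.3],loss="soft_l1"); print(s.x); print(f(s.x,1).round(1))
o,R=frame(*s.x)
# depth check of board plane
for n in("top","side"):
    P=(cloud(n,np.load(n+"0.npy"))-o)@R*1000
    m=(abs(P[...,2])<8)&(abs(P[...,0]+70)<25)&(abs(P[...,1])<120); print(n,m.sum(),np.median(P[m][:,2]), np.polyfit(P[m][:,0],P[m][:,2],1))
    m=(abs(P[...,2]-18)<6)&(abs(P[...,0])<60)&(abs(P[...,1])<60)
    q=P[m]; q=q[abs(q[:,2]-18)<3]; print("case top", len(q), np.percentile(q,[2,50,98],axis=0).round(1).tolist())
    m=(abs(P[...,2])<8)&(abs(P[...,0]+50)<90)&(abs(P[...,1])<150); q=P[m]; print("board ext",np.percentile(q,[.3,99.7],axis=0).round(1).tolist())
# tray from rim corners (top crop scale 6, offset 350,155), rim z=.022
c,Rc,t=cal("top")
def onz(u,v,z):
    d=Rc.T@np.array([(u-c["cx"])/c["fx"],(v-c["cy"])/c["fy"],1]); C=-Rc.T@t; return C+d*(z-C[2])/d[2]
pts=[onz(350+u/6-.4,155+v/6-.4,.022) for u,v in((128,62),(460,128),(394,492),(58,428))]
pts=np.array(pts); print("tray",pts.round(4).tolist(),pts.mean(0)); print(np.linalg.norm(pts-np.roll(pts,-1,0),axis=1))
# spare, jar
P=cloud("top",np.load("top0.npy"))
for u,v in((360,265),(403,263),(277,227),(421,308),(390,200),(465,191),(325,140)): print(u,v,P[v,u].round(3))
E
```

```text
[0.50150287 0.20943406 1.35134309]
[[-0.8  1.4]
 [-0.4  3. ]
 [ 0.1 -0.2]
 [-0.1 -1.1]
 [-0.1 -0.5]
 [ 3.3 -0.2]
 [-1.6 -1.1]
 [-0.5 -2.1]
 [-1.1  0.1]
 [ 2.5  0.6]]
top 1168 1.839530986678781 [0.00428785 2.15905837]
case top 262 [[-33.4, -20.2, 15.2], [1.1, 2.4, 18.4], [35.7, 24.0, 20.9]]
board ext [[-117.4, -142.3, -5.9], [39.4, 126.4, 7.9]]
side 838 1.5197848975189183 [-0.00845268  0.91594503]
case top 327 [[-31.7, -19.6, 15.9], [6.5, 3.5, 19.0], [47.2, 25.5, 20.7]]
board ext [[-116.6, -141.8, -2.4], [39.7, 127.4, 6.8]]
tray [[0.7182, -0.0753, 0.022], [0.6873, -0.2501, 0.022], [0.4927, -0.2146, 0.022], [0.5211, -0.0413, 0.022]] [ 0.60484013 -0.14534228  0.022     ]
[0.17751593 0.19786846 0.17562932 0.19999205]
360 265 [ 0.4   -0.046  0.019]
403 263 [ 0.406 -0.17   0.061]
277 227 [0.497 0.206 0.1  ]
421 308 [ 0.275 -0.231  0.022]
390 200 [ 0.612 -0.139  0.   ]
465 191 [ 0.648 -0.379 -0.001]
325 140 [0.78  0.072 0.066]
```

```bash
cat > ov.py <<'E'
from h import *
def overlay(img,n,q,box,sc,out,lev=0.0):
    o,R=frame(*q); x0,x1,y0,y1=box
    im=cv2.resize(img[y0:y1,x0:x1],None,fx=sc,fy=sc,interpolation=cv2.INTER_CUBIC)
    def P(p): u,v=proj(n,o+R@(np.array(p,float)/1000)); return (int((u-x0+.5)*sc),int((v-y0+.5)*sc))
    def line(pts,c):
        cv2.polylines(im,[np.array([P(p) for p in pts])],False,c,1)
    line([(-107.5,-135,0),(107.5,-135,0),(107.5,135,0),(-107.5,135,0),(-107.5,-135,0)],(0,255,0))
    line([(-35,-23,18),(35,-23,18),(35,23,18),(-35,23,18),(-35,-23,18)],(0,0,255))
    line([(34,-52,4),(60,-52,4),(60,52,4),(34,52,4),(34,-52,4)],(255,0,255))
    for y in(-40,40): line([(47,y,0),(47,y,29)],(255,0,0))
    a=.25+lev; bx,bz=86-78*np.cos(a),8+78*np.sin(a)
    line([(86,-72,8),(bx,-72,bz),(bx,-119,bz)],(255,255,0))
    cv2.imwrite(out,im)
E
python3 - <<'E'
from ov import *
q=[0.5015,0.2094,1.3513]
overlay(cv2.imread("pics/top0.png"),"top",q,(225,335,160,280),5,"pics/ot1.png")
overlay(cv2.imread("pics/side0.png"),"side",q,(225,385,240,345),5,"pics/os1.png")
E
```

```text
(no output)
```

View pics/ot1.png

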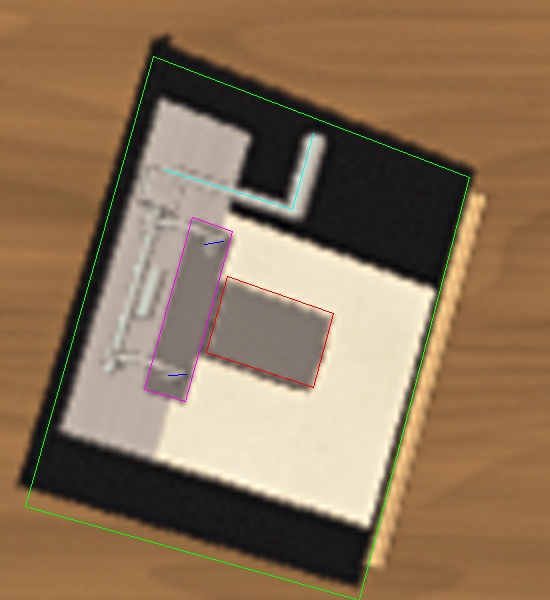

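View pics/os1.png

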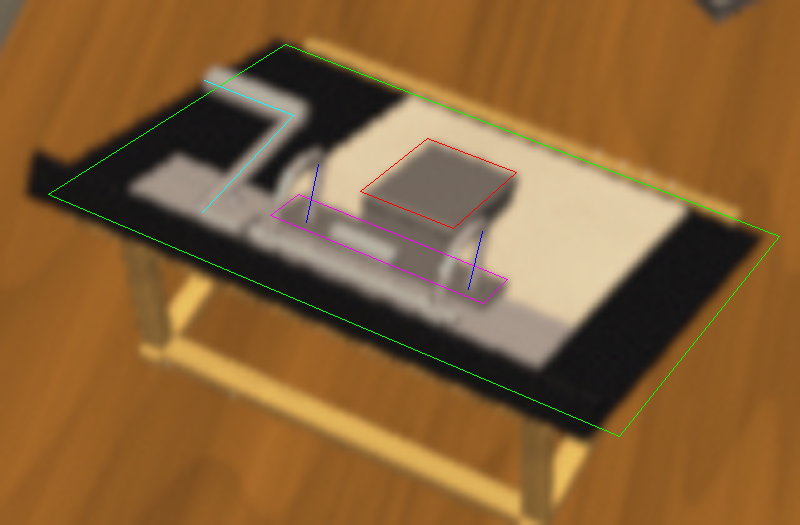

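```bash
python3 - <<'E'
from h import *
p=cv2.imread("pics/top0.png"); cv2.imwrite("pics/tz.png",cv2.resize(p[180:245,242:297],None,fx=9,fy=9,interpolation=cv2.INTER_CUBIC))
p=cv2.imread("pics/side0.png"); cv2.imwrite("pics/sz.png",cv2.resize(p[248:308,262:332],None,fx=9,fy=9,interpolation=cv2.INTER_CUBIC))
E
```

```text
(no output)
```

View pics/tz.png

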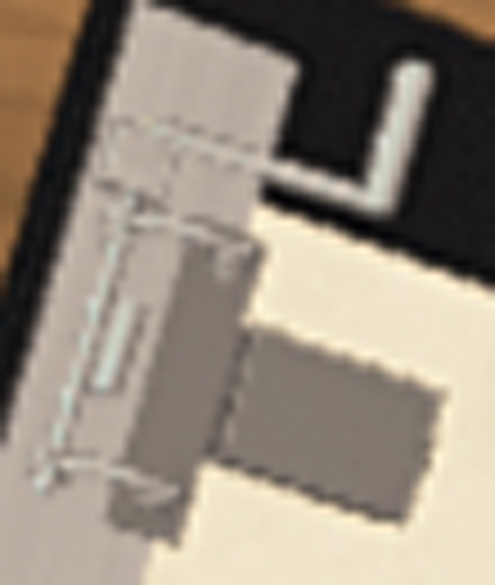

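View pics/sz.png

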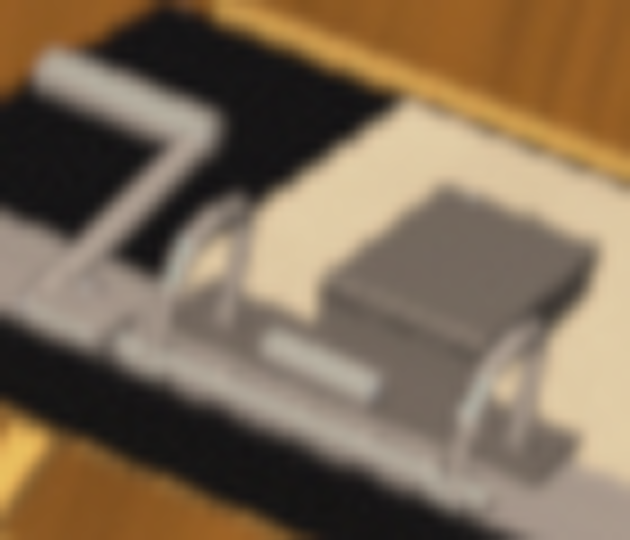

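```bash
python3 - <<'E'
from h import *
from ov import overlay
from scipy.optimize import least_squares
T=lambda u,v:(242+u/9-.45,180+v/9-.45); S=lambda u,v:(262+u/9-.45,248+v/9-.45)
bx,bz=86-78*np.cos(.25),8+78*np.sin(.25)
F=[("side",a,S(*b)) for a,b in [((-35,-23,18),(447,187)),((-35,23,18),(597,245)),((35,-23,18),(325,283)),((35,23,18),(478,345)),((bx,-119,bz),(40,68)),((bx,-69,bz),(212,128)),((47,-40,4),(225,318)),((47,40,4),(517,445)),((34,52,4),(580,440))]]
F+=[("top",a,T(*b)) for a,b in [((-35,-23,18),(442,390)),((-35,23,18),(400,525)),((35,-23,18),(256,323)),((35,23,18),(215,462)),((60,52,4),(105,522)),((34,52,4),(178,545)),((34,-52,4),(265,243)),((bx,-119,bz),(417,63)),((bx,-69,bz),(378,208))]]
def run(mode):
    def f(q,sep=0):
        o,R=frame(*q[:3], z=.085); r=[]
        for n,p,uv in F:
            if mode in("side","top") and n!=mode: continue
            e=np.subtract(proj(n,o+R@(np.array(p)/1000)),uv)
            if mode=="shift": e=e+(q[3:5] if n=="side" else q[5:7])
            r.append(e)
        if mode=="shift" and not sep: r+= [q[3:5]/1.0, q[5:7]/1.0]
        return np.array(r) if sep else np.ravel(r)
    s=least_squares(f,[.5,.2,1.35]+([0]*4 if mode=="shift" else []),loss="soft_l1"); print(mode,s.x.round(4),"rms",np.sqrt((f(s.x,1)**2).mean())); print(f(s.x,1).round(1).tolist()); return s.x
for m in("both","side","top","shift"): q=run(m)
overlay(cv2.imread("pics/top0.png"),"top",q[:3],(225,335,160,280),5,"pics/ot2.png")
overlay(cv2.imread("pics/side0.png"),"side",q[:3],(225,385,240,345),5,"pics/os2.png")
# depth shots at bar
for n in("top","side"):
    o,R=frame(*q[:3]); P=(cloud(n,np.load(n+"0.npy"))-o)@R*1000
    for nm,b in(("bar",((-10,30),(-115,-78),(18,45))),("case",((-25,25),(-18,18),(12,26))),("boardlow",((-95,-60),(-60,80),(-8,10)))):
        m=np.ones(P.shape[:2],bool)
        for k in range(3): m&=(P[...,k]>b[k][0])&(P[...,k]<b[k][1])
        print(n,nm,m.sum(),P[m].mean(0).round(1))
    m=(abs(cloud(n,np.load(n+"0.npy"))[...,0]-.6)<.06)&(abs(cloud(n,np.load(n+"0.npy"))[...,1]+.145)<.05); print("trayfloor z",np.median(cloud(n,np.load(n+"0.npy"))[m][:,2]))
E
```

```text
both [0.5    0.2105 1.3301] rms 0.46128701457379706
[[-0.3, -0.7], [0.6, 0.1], [-0.7, -1.0], [0.7, -0.0], [0.5, 0.2], [0.1, 1.4], [0.0, -0.3], [-0.4, -0.5], [0.0, -0.1], [0.2, 0.1], [0.5, -0.1], [-0.3, -0.1], [-0.2, -0.5], [-0.4, -0.2], [-0.4, 0.0], [0.1, -0.3], [-0.3, 0.3], [-0.7, 0.3]]
side [0.5    0.211  1.3297] rms 0.5598201508752274
[[-0.3, -0.6], [0.6, 0.3], [-0.7, -0.8], [0.7, 0.2], [0.4, 0.4], [0.0, 1.6], [-0.1, -0.2], [-0.5, -0.4], [-0.0, 0.0]]
top [0.4998 0.21   1.3316] rms 0.29529932325673475
[[0.3, 0.1], [0.7, -0.1], [-0.1, -0.1], [-0.0, -0.4], [-0.2, -0.1], [-0.2, 0.1], [0.2, -0.2], [-0.1, 0.4], [-0.5, 0.3]]Traceback (most recent call last):
  File "<stdin>", line 19, in <module>
  File "<stdin>", line 18, in run
    return func(*args, **kwargs)
    result = trf(vector_fun.fun, vector_fun.jac, x0, f0, J0, lb, ub, ftol, xtol,
                 gtol, max_nfev, x_scale, loss_function, tr_solver,
                 tr_options.copy(), verbose, callback=callback_wrapped)
    return trf_no_bounds(
        fun, jac, x0, f0, J0, ftol, xtol, gtol, max_nfev, x_scale,
        loss_func
[... 786 characters left out ...]
                 ^^^^^^^
    f = np.atleast_1d(self.fun(x, *self.args, **self.kwargs))
                      ~~~~~~~~^^^^^^^^^^^^^^^^^^^^^^^^^^^^^^
    return np.atleast_1d(self.fun(x))
                         ~~~~~~~~^^^
    return self.f(x, *self.args, **self.kwargs)
           ~~~~~~^^^^^^^^^^^^^^^^^^^^^^^^^^^^^^
  File "<stdin>", line 13, in f
  File "h.py", line 6, in proj
    c,R,t=cal(n); q=R@np.array(p,float)+t; return c["fx"]*q[0]/q[2]+c["cx"], c["fy"]*q[1]/q[2]+c["cy"]
          ~~~^^^
  File "h.py", line 4, in cal
    c=calibration(n); R=cv2.Rodrigues(np.array(c["rvec"],float))[0]; return c,R,np.array(c["tvec"],float).ravel()
ValueError: time passes only in moves, steps and waits
```

```bash
cat > h2.py <<'E'
from h import *
_c={}
_cal0=cal
def calc(n):
    if n not in _c: _c[n]=_cal0(n)
    return _c[n]
import h; h.cal=calc
from scipy.spatial.transform import Rotation as Ro
FQ=(0.5,0.2105,1.3301)
o,FR=frame(*FQ)
def W(p): return o+FR@(np.array(p,float)/1000)      # file mm -> world m
def quat(M): x,y,z,w=Ro.from_matrix(M).as_quat(); return np.array([w,x,y,z])
X,Y,Z=FR.T
def tool(yax,zax): return np.stack([np.cross(yax,zax),yax,zax],1)
GP=54.
def bar(l): a=.25+l; return np.array([86-78*np.cos(a),-100.,8+78*np.sin(a)])
def st(m=""):
    s=env.get_state(); print(m,"t %.2f"%s["time"],"tcp",np.round(s["tcp_pos"],4).tolist(),"F",np.round(s["force"],1).tolist(),"op %.4f"%s["opening"])
E
python3 - <<'E'
from h2 import *
q0=np.array([-2.96,-.34,-1.41,.24,-1.37,.17,-2.96]);q1=np.array([2.96,2.1,1.46,2.44,4.51,1.92,2.96])
def chk(nm,p,q):
    r=kin.inverse_kinematics(p,q); print(nm,np.round(p,3), None if r is None else (np.round(r,2).tolist(),"margin",round(float(min((r-q0).min(),(q1-r).min())),2)))
for tl in (0,.3,.6,-.3):   # tilt extra about file y
  for s in(1,-1):
    zt=-(np.cos(tl)*Z+np.sin(tl)*X); xt=np.cross(Y,-zt); 
    q=quat(tool(s*xt,zt)); print("tilt",tl,s)
    for l in(0,.5,1.13): chk("bar%g"%l,W(bar(l))-zt*.054,q)
    chk("above",W(bar(0))-zt*.15,q)
for s in(1,-1):
    q=quat(tool(s*Y,-Z)); chk("case",W((0,0,78)),q); chk("caseup",W((0,0,148)),q)
    ya=1.40; yv=s*np.array([-np.sin(ya),np.cos(ya),0]); q=quat(tool(yv,np.array([0,0,-1.]))); chk("tray",(.605,-.157,.083),q); chk("trayup",(.605,-.157,.2),q)
E
```

```text
tilt 0 1
bar0 [0.59  0.158 0.161] ([0.43, 0.66, -0.81, 1.92, 0.03, 0.5, 1.1], 'margin', 0.33)
bar0.5 [0.59  0.158 0.2  ] ([0.47, 0.62, -0.87, 1.9, 0.03, 0.57, 1.07], 'margin', 0.4)
bar1.13 [0.596 0.183 0.241] ([0.45, 0.57, -0.89, 1.85, 0.02, 0.63, 1.02], 'margin', 0.46)
above [0.579 0.113 0.246] ([0.56, 0.52, -0.85, 1.9, -0.11, 0.67, 1.23], 'margin', 0.5)
tilt 0 -1
bar0 [0.59  0.158 0.161] ([0.1, 0.55, -0.36, 1.94, -0.55, 0.53, -1.55], 'margin', 0.36)
bar0.5 [0.59  0.158 0.2  ] ([0.1, 0.48, -0.35, 1.92, -0.52, 0.6, -1.6], 'margin', 0.43)
bar1.13 [0.596 0.183 0.241] ([0.06, 0.44, -0.36, 1.88, -0.48, 0.66, -1.71], 'margin', 0.49)
above [0.579 0.113 0.246] ([0.16, 0.4, -0.32, 1.92, -0.53, 0.72, -1.56], 'margin', 0.52)
tilt 0.3 1
bar0 [0.594 0.172 0.167] ([0.22, 0.62, -0.72, 1.83, 0.35, 0.72, 0.7], 'margin', 0.55)
bar0.5 [0.594 0.172 0.205] ([0.29, 0.6, -0.82, 1.8, 0.37, 0.81, 0.68], 'margin', 0.59)
bar1.13 [0.6   0.198 0.246] ([0.3, 0.59, -0.91, 1.74, 0.39, 0.9, 0.62], 'margin', 0.5)
above [0.589 0.154 0.261] ([0.36, 0.52, -0.86, 1.78, 0.3, 0.9, 0.75], 'margin', 0.55)
tilt 0.3 -1
bar0 [
[... 1848 characters left out ...]
3] ([-0.11, 0.42, -0.17, 2.18, -0.92, 0.47, -2.82], 'margin', 0.14)
caseup [0.483 0.142 0.215] ([-0.1, 0.29, -0.1, 2.17, -0.79, 0.61, -2.93], 'margin', 0.03)
tray [ 0.605 -0.157  0.083] ([-0.08, 0.69, 0.33, 1.84, -0.34, 0.66, -2.87], 'margin', 0.09)
trayup [ 0.605 -0.157  0.2  ] ([-0.61, 0.93, 1.26, 1.82, -0.97, 1.18, -2.33], 'margin', 0.2)
case [0.491 0.174 0.153] ([0.34, 0.52, -0.72, 2.15, -0.3, 0.35, -0.24], 'margin', 0.18)
caseup [0.483 0.142 0.215] ([0.42, 0.37, -0.71, 2.14, -0.42, 0.52, -0.13], 'margin', 0.3)
tray [ 0.605 -0.157  0.083] ([0.4, 0.69, -0.34, 1.8, 0.33, 0.7, -0.29], 'margin', 0.53)
trayup [ 0.605 -0.157  0.2  ] ([0.43, 0.53, -0.37, 1.75, 0.24, 0.9, -0.21], 'margin', 0.69)
```

```bash
cat >> h2.py <<'E'
tl=.3
zt=-(np.cos(tl)*Z+np.sin(tl)*X); QB=quat(tool(np.cross(Y,-zt),zt))
def tb(l,back=.057): return W(bar(l))-zt*back
E
python3 - <<'E'
from h2 import *
env.reach(tb(0,.16),QB); st("above"); env.grip(.045,40); st()
r=env.movel(tb(0),.1,stop_force=8); st("at bar %s"%r)
for n in("top","side"):
    p,d=camera(n); cv2.imwrite(f"pics/{n}1.png",p)
    b=(225,325,165,265) if n=="top" else (225,385,215,345); cv2.imwrite(f"pics/{n}1c.png",cv2.resize(p[b[2]:b[3],b[0]:b[1]],None,fx=4.5,fy=4.5,interpolation=cv2.INTER_CUBIC))
E
```

```text
above t 3.02 tcp [0.589, 0.1509, 0.2706] F [0.1, 0.3, -0.5] op 0.0856
 t 3.50 tcp [0.5886, 0.1519, 0.2708] F [0.1, -0.1, 0.8] op 0.0449
at bar False t 4.68 tcp [0.5939, 0.1719, 0.1705] F [-0.6, -0.4, 0.1] op 0.0450
```

View pics/top1c.png

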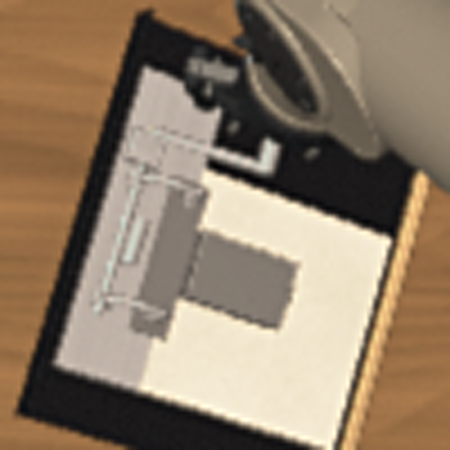

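View pics/side1c.png

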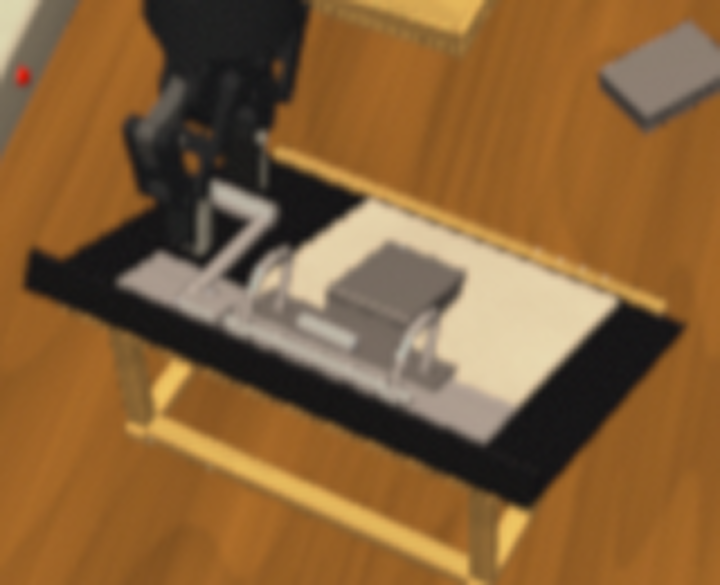

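The fingers straddle the bar: the pads are at (200,230) and (262,160) in the side crop, with the bar between them. Next I'll pinch it and raise the lever along its arc.

```bash
python3 - <<'E'
from h2 import *
env.grip(.0,50); st("pinched")
for l in np.linspace(0,1.13,8)[1:]:
    env.movel(tb(l),.1); st("l=%.2f"%l)
for n in("top","side"):
    p,d=camera(n); cv2.imwrite(f"pics/{n}2.png",p)
    b=(225,325,165,265) if n=="top" else (225,385,215,345); cv2.imwrite(f"pics/{n}2c.png",cv2.resize(p[b[2]:b[3],b[0]:b[1]],None,fx=4.5,fy=4.5,interpolation=cv2.INTER_CUBIC))
E
```

```text
pinched t 5.19 tcp [0.5935, 0.1713, 0.17] F [-2.1, -3.2, 5.1] op 0.0103
l=0.16 t 5.47 tcp [0.593, 0.1691, 0.1821] F [0.2, -2.5, -0.8] op 0.0102
l=0.32 t 5.74 tcp [0.5929, 0.1687, 0.1947] F [-0.2, -5.2, -2.0] op 0.0104
l=0.48 t 6.02 tcp [0.5933, 0.17, 0.2071] F [-1.6, -6.7, 0.7] op 0.0097
l=0.65 t 6.29 tcp [0.594, 0.1729, 0.2189] F [-3.1, -9.6, 2.3] op 0.0103
l=0.81 t 6.57 tcp [0.5952, 0.1775, 0.23] F [-4.7, -13.3, 6.3] op 0.0101
l=0.97 t 6.84 tcp [0.5968, 0.1837, 0.2407] F [-8.8, -19.5, 15.0] op 0.0099
l=1.13 t 7.12 tcp [0.5995, 0.1934, 0.2515] F [-13.1, -21.3, 27.1] op 0.0099
```

View pics/side2c.png

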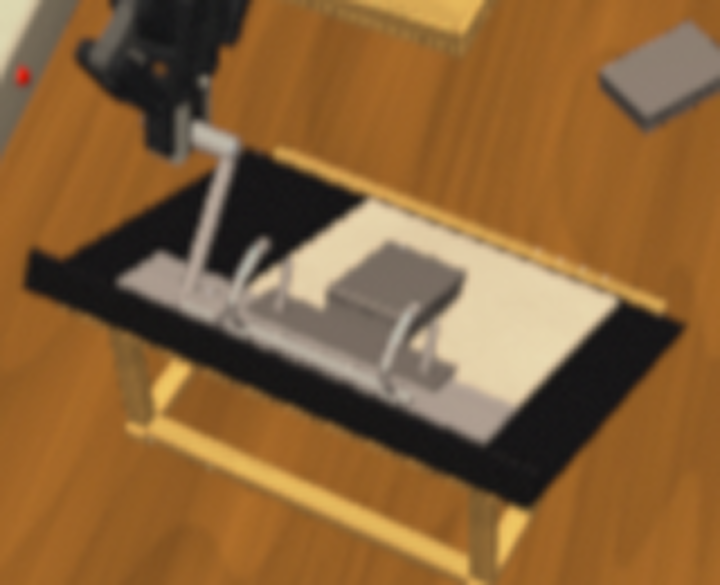

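View pics/top2c.png

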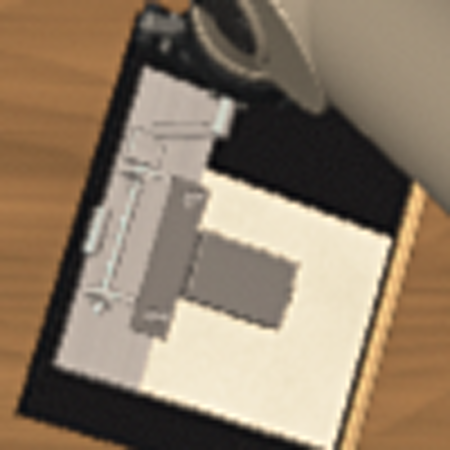

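```bash
python3 - <<'E'
from h2 import *
env.grip(.045); st("released")
env.movel(tb(1.13,.15),.2); st("back")
for n in("top","side"):
    p,d=camera(n); cv2.imwrite(f"pics/{n}3.png",p)
    from ov import overlay
    overlay(p,n,FQ,(225,325,165,265) if n=="top" else (225,385,215,345),4.5,f"pics/{n}3c.png",1.13)
E
```

```text
released t 7.65 tcp [0.5994, 0.1977, 0.2491] F [-0.3, -0.5, -0.3] op 0.0446
back t 8.27 tcp [0.5949, 0.1788, 0.3395] F [-0.2, -1.0, 0.2] op 0.0450
```

View pics/side3c.png

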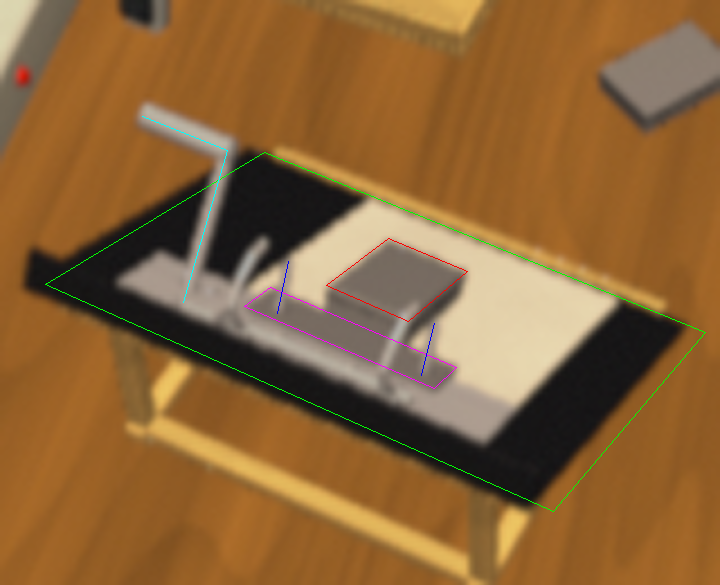

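View pics/top3c.png

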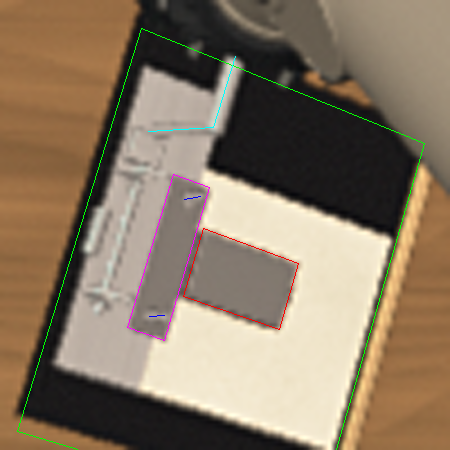

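```bash
cat >> h2.py <<'E'
QC=quat(tool(-Y,-Z))
E
python3 - <<'E'
from h2 import *
env.reach(W((-5,5,190)),QC); env.grip(.064,40); st("above")
r=env.movel(W((0,0,110)),.15); r=env.movel(W((0,0,78)),.05,stop_force=5); st("at case %s"%r)
for n in("top","side"):
    p,d=camera(n); cv2.imwrite(f"pics/{n}4.png",p)
    b=(225,325,165,265) if n=="top" else (225,385,215,345); cv2.imwrite(f"pics/{n}4c.png",cv2.resize(p[b[2]:b[3],b[0]:b[1]],None,fx=4.5,fy=4.5,interpolation=cv2.INTER_CUBIC))
print(np.round(env.get_state()["qpos"],2))
E
```

```text
above t 9.53 tcp [0.4729, 0.1196, 0.2497] F [-0.3, 0.4, -0.7] op 0.0637
at case False t 11.01 tcp [0.4911, 0.1743, 0.1534] F [0.7, -0.2, -0.5] op 0.0639
[ 0.33  0.51 -0.71  2.15 -0.32  0.35 -0.22]
```

View pics/side4c.png

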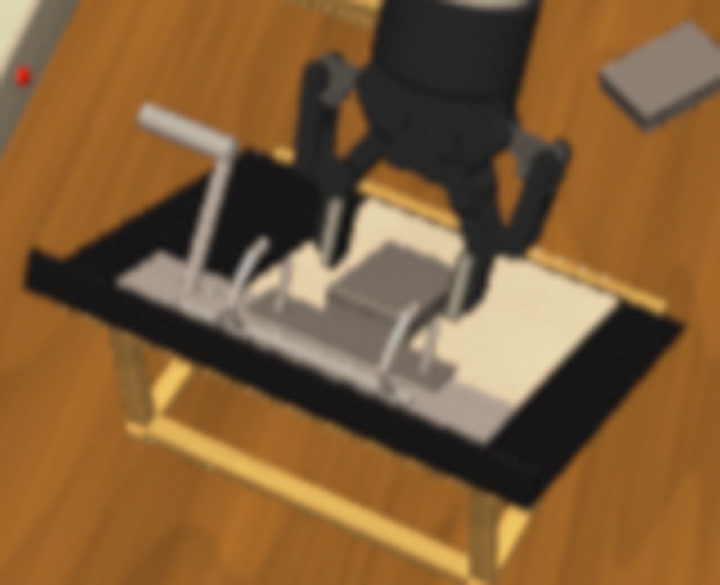

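View pics/top4c.png

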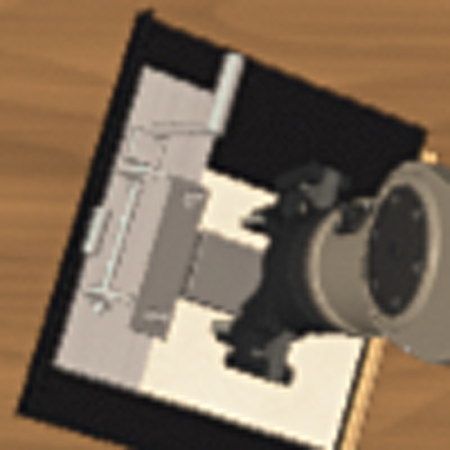

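Both fingers stand beside the case. I'll grip it and lift along file z.

```bash
python3 - <<'E'
from h2 import *
env.grip(.0,45); st("gripped")
env.movel(W((0,0,90)),.05); st("12mm")
for n in("top","side"):
    p,d=camera(n)
    b=(225,325,165,265) if n=="top" else (225,385,215,345); cv2.imwrite(f"pics/{n}5c.png",cv2.resize(p[b[2]:b[3],b[0]:b[1]],None,fx=4.5,fy=4.5,interpolation=cv2.INTER_CUBIC))
E
```

```text
gripped t 11.43 tcp [0.4912, 0.1739, 0.1539] F [-0.5, -2.8, 4.8] op 0.0447
12mm t 11.82 tcp [0.4899, 0.1683, 0.1643] F [-1.3, -0.6, -0.9] op 0.0446
```

View pics/side5c.png

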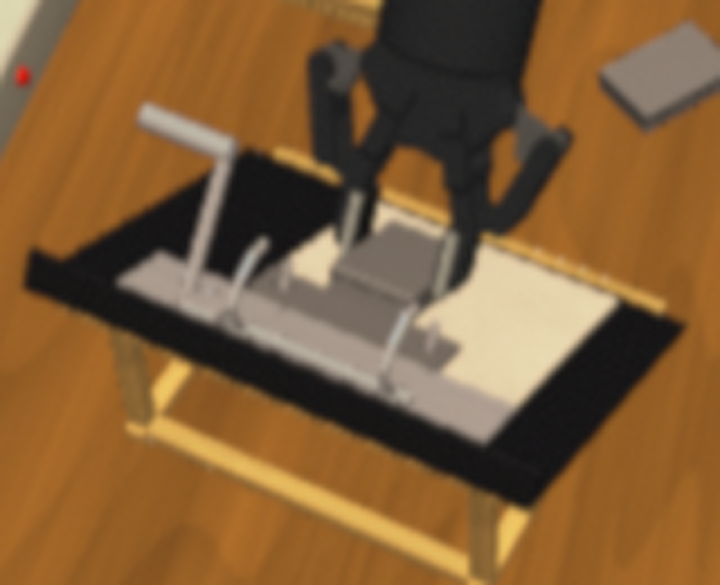

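```bash
cat >> h2.py <<'E'
ya=1.40; QT=quat(tool(-np.array([-np.sin(ya),np.cos(ya),0]),np.array([0,0,-1.])))
TX,TY=.603,-.158
E
python3 - <<'E'
from h2 import *
env.movel(W((0,0,150)),.12); st("up")
env.reach((TX,TY,.22),QT); st("over tray")
env.movel((TX,TY,.12),.12); env.dwell(.3); st("low")
for n in("top","side"):
    p,d=camera(n)
    b=(340,450,150,260) if n=="top" else (240,400,120,250); cv2.imwrite(f"pics/{n}6c.png",cv2.resize(p[b[2]:b[3],b[0]:b[1]],None,fx=4.5,fy=4.5,interpolation=cv2.INTER_CUBIC))
E
```

```text
up t 12.57 tcp [0.4827, 0.1407, 0.2164] F [-0.7, 0.3, -1.8] op 0.0450
over tray t 13.86 tcp [0.6027, -0.1562, 0.2195] F [0.4, -0.1, -1.3] op 0.0448
low t 15.14 tcp [0.6032, -0.1581, 0.1205] F [-0.1, 0.6, -0.9] op 0.0448
```

View pics/side6c.png

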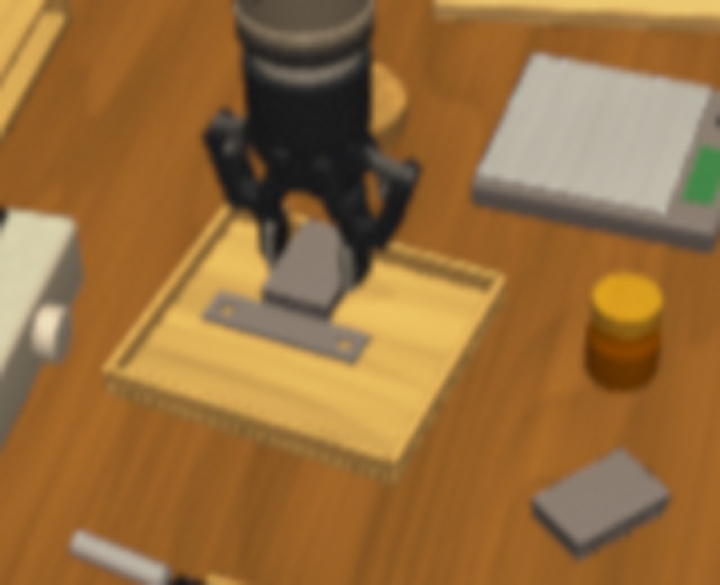

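View pics/top6c.png

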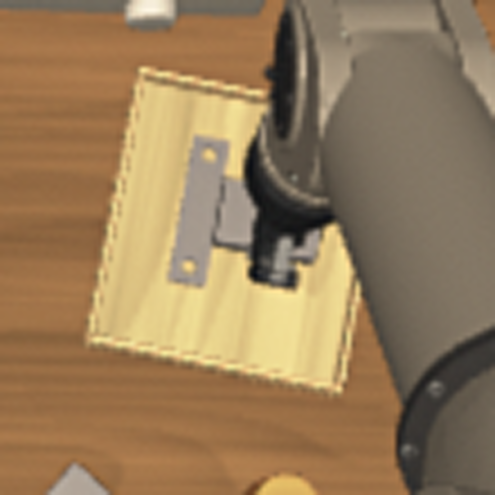

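The case hangs level over the tray, with its strip at (285,328) in the side crop. I'll lower it gently.

```bash
python3 - <<'E'
from h2 import *
env.movel((TX,TY,.090),.06); st("90")
r=env.movel((TX,TY,.0805),.015,stop_force=3); st("touch %s"%r)
for n in("top","side"):
    p,d=camera(n)
    b=(340,450,150,260) if n=="top" else (250,380,140,250); cv2.imwrite(f"pics/{n}7c.png",cv2.resize(p[b[2]:b[3],b[0]:b[1]],None,fx=5,fy=5,interpolation=cv2.INTER_CUBIC))
E
```

```text
90 t 15.89 tcp [0.603, -0.1579, 0.0898] F [0.4, -0.6, -1.0] op 0.0446
touch True t 16.39 tcp [0.6031, -0.1581, 0.0831] F [-0.8, 0.6, 5.0] op 0.0446
```

View pics/side7c.png

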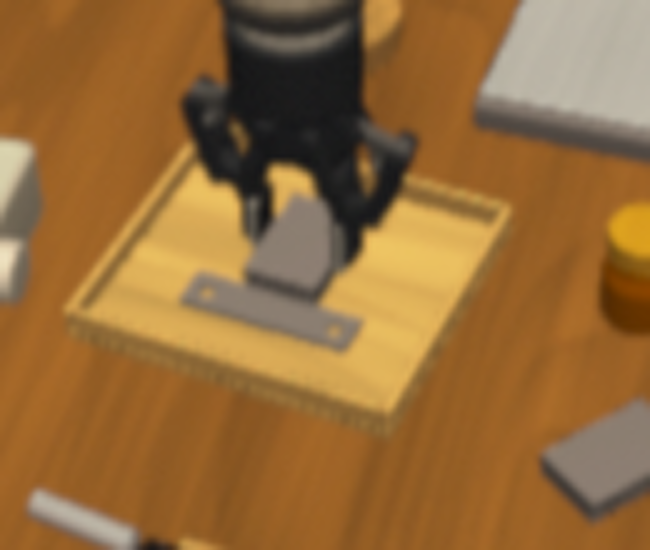

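```bash
python3 - <<'E'
from h2 import *
env.grip(.062); st("released")
env.movel((TX,TY,.25),.15); st("up")
for n in("top","side"):
    p,d=camera(n)
    cv2.imwrite(f"pics/{n}8.png",p); b=(340,450,150,260) if n=="top" else (250,380,140,250); cv2.imwrite(f"pics/{n}8c.png",cv2.resize(p[b[2]:b[3],b[0]:b[1]],None,fx=5,fy=5,interpolation=cv2.INTER_CUBIC))
env.grip(.045,40)
env.reach(tb(1.13,.16),QB); st("above lever")
r=env.movel(tb(1.13,.057),.12,stop_force=8); st("at bar %s"%r)
p,d=camera("side"); cv2.imwrite("pics/side9c.png",cv2.resize(p[205:345,225:385],None,fx=4,fy=4,interpolation=cv2.INTER_CUBIC))
E
```

```text
released t 16.81 tcp [0.6023, -0.1579, 0.0821] F [-0.2, 0.2, -0.1] op 0.0619
up t 18.07 tcp [0.6024, -0.1579, 0.2489] F [-0.6, 0.3, -0.6] op 0.0622
above lever t 19.83 tcp [0.5952, 0.1756, 0.3496] F [0.8, -0.4, 0.6] op 0.0447
at bar False t 20.84 tcp [0.6001, 0.197, 0.25] F [-0.7, -0.2, 0.5] op 0.0452
```

View pics/side8c.png

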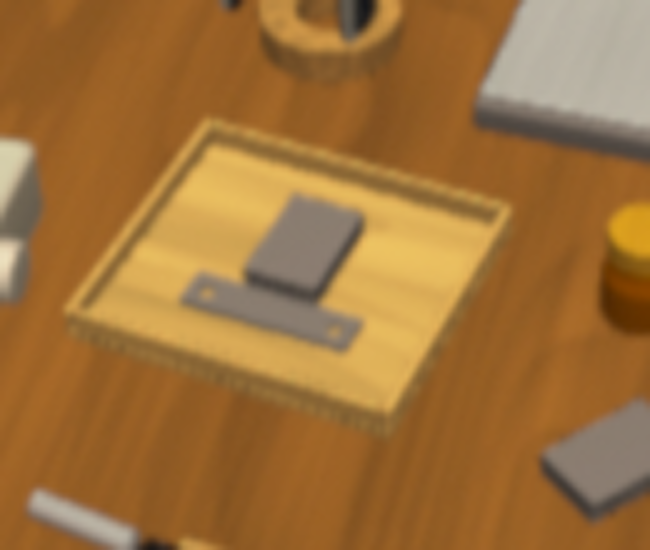

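View pics/side9c.png

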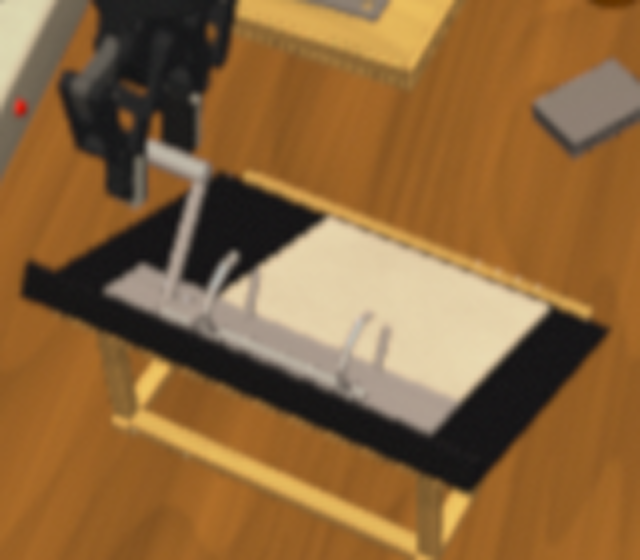

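The case lies flat and right way up in the tray, and the bar is between the fingers again. I'll pinch it and bring it down along the arc.

```bash
python3 - <<'E'
from h2 import *
env.grip(.0,40); st("pinched")
for l in np.linspace(1.13,0,8)[1:]:
    env.movel(tb(l),.1); st("l=%.2f"%l)
env.grip(.045); st("open")
env.movel(tb(0,.12),.15)
env.grip(.0,20); st("closed above")
r=env.movel(tb(0,.055),.05,stop_force=12); st("press %s"%r)
F=env.get_state()["force"]; print("file F",(FR.T@np.array(F)).round(1), "tcp file",(FR.T@(np.array(env.get_state()["tcp_pos"])-o)*1000).round(1))
env.movel(tb(0,.16),.15); st("away")
for n in("top","side"):
    p,d=camera(n); cv2.imwrite(f"pics/{n}10.png",p)
    from ov import overlay
    overlay(p,n,FQ,(225,325,165,265) if n=="top" else (225,385,215,345),4.5,f"pics/{n}10c.png",0)
E
```

```text
pinched t 21.30 tcp [0.5998, 0.1963, 0.2497] F [-1.8, -3.8, 4.6] op 0.0104
l=0.97 t 21.57 tcp [0.5979, 0.1884, 0.2412] F [-1.5, -2.1, 6.5] op 0.0104
l=0.81 t 21.85 tcp [0.5961, 0.181, 0.2308] F [-0.6, -1.6, 4.5] op 0.0099
l=0.65 t 22.12 tcp [0.5948, 0.1755, 0.2193] F [2.5, -0.4, 2.0] op 0.0104
l=0.48 t 22.40 tcp [0.5939, 0.1716, 0.2073] F [2.4, 0.6, -1.2] op 0.0104
l=0.32 t 22.68 tcp [0.5933, 0.1696, 0.1947] F [4.5, 0.1, -1.3] op 0.0105
l=0.16 t 22.95 tcp [0.5932, 0.1694, 0.1818] F [4.3, -1.6, -3.1] op 0.0109
l=0.00 t 23.23 tcp [0.5936, 0.1713, 0.1693] F [3.5, -3.3, -0.4] op 0.0104
open t 23.65 tcp [0.5931, 0.1722, 0.1699] F [-0.6, 0.6, 0.1] op 0.0450
closed above t 24.72 tcp [0.5904, 0.1598, 0.2313] F [0.1, -0.1, -0.1] op -0.0002
press True t 25.57 tcp [0.5924, 0.1677, 0.1907] F [-4.9, -2.7, 13.3] op -0.0003
file F [ 3.   4.1 13.4] tcp file [ 33.6 -99.9 102.1]
away t 26.27 tcp [0.5882, 0.1518, 0.2697] F [-1.1, 0.3, -0.1] op -0.0002
```

View pics/side10c.png

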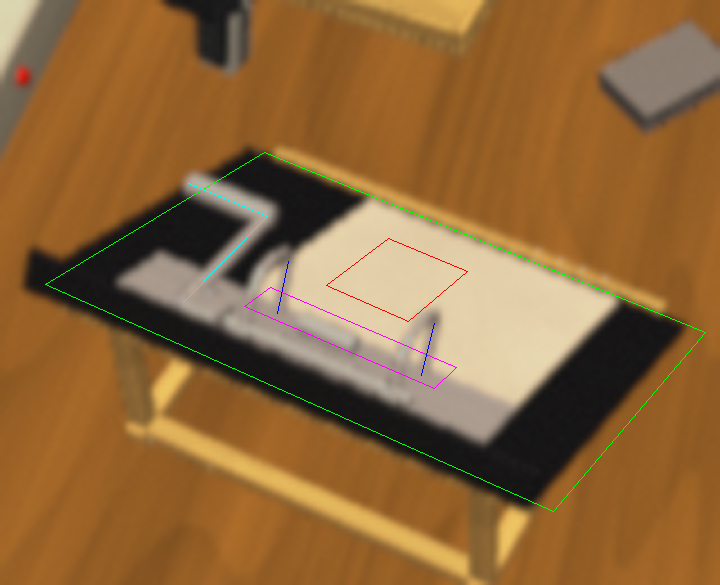

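View pics/top10c.png

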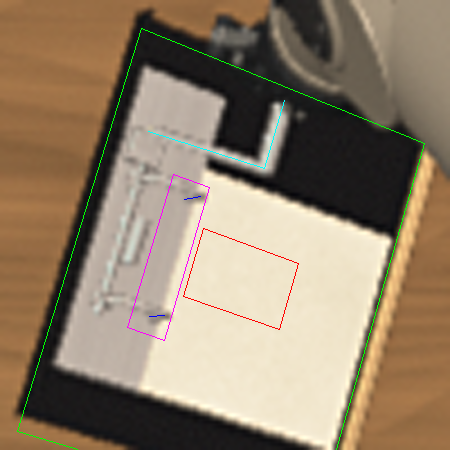

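The press met the bar at its fully-down height: fingertip at 32 mm, with the bar top expected at 33 mm. I'll back off and compare against the first pictures.

```bash
python3 - <<'E'
from h2 import *
env.movel(tb(0,.25),.2)
env.goto_joints([1.025,0.477,0.022,1.555,-0.011,1.109,-0.083]); st("home")
for n in("top","side"):
    p,d=camera(n); a=cv2.imread(f"pics/{n}0.png"); cv2.imwrite(f"pics/{n}11.png",p)
    df=cv2.absdiff(a,p).max(2); v=(df>40).astype(np.uint8)
    k,_,s,c=cv2.connectedComponentsWithStats(v)
    print(n,[(s[i][:5].tolist()) for i in range(1,k) if s[i][4]>4])
p=cv2.imread("pics/side11.png"); cv2.imwrite("pics/f.png",cv2.resize(p[130:345,225:425],None,fx=2.75,fy=2.75,interpolation=cv2.INTER_CUBIC))
E
```

```text
home t 29.83 tcp [0.2876, -0.6109, 0.3041] F [0.2, -0.7, -0.4] op -0.0003
top [[376, 184, 34, 33, 611], [254, 206, 37, 35, 659], [592, 297, 15, 10, 47], [572, 303, 24, 22, 233], [590, 308, 9, 6, 21], [593, 317, 18, 8, 38], [615, 322, 5, 2, 5], [626, 324, 5, 1, 5]]
side [[439, 11, 6, 19, 51], [444, 25, 24, 33, 335], [440, 34, 6, 10, 41], [286, 179, 37, 32, 628], [287, 268, 42, 29, 548], [282, 279, 5, 6, 21], [315, 292, 12, 10, 57]]
```

View pics/f.png

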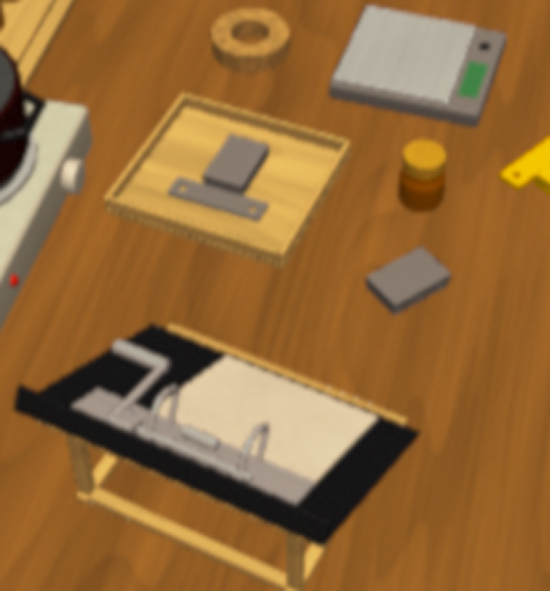

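Compared with the first pictures, only the case and the gripper fingers have changed. The lever and arches match their shut state.

```bash
python3 -c "
from cell import job; job.job_done()"
```

```text
the job is handed in; nothing more can be done
```

The job is done and handed in at about 30 s, well inside the 72 s limit. I raised the lever until the rings opened, lifted the slide case off the posts and laid it in the tray. I then brought the lever back down, pressed it, and returned the arm to its start pose.

**Last checks:**
- **Case:** it lies flat and right way up in the tray. It touched down at the height I had calculated, with only a few newtons of contact force.
- **Lever and rings:** the final press met the bar at its fully-down height, within 1 mm, with 13 N on the tool. In the images, the lever and the arches match the first pictures.
- **Other objects:** comparing both cameras' images before and after, only the case and the gripper fingers had changed.

**What disagreed:**
- **Board offset:** the board's outline sits about 8 mm off centre along the spine compared with the posts and lever. I located the file from the lever, posts and case instead.
- **Lever force:** while raising the lever, the force on the tool reached about 37 N near the top of the arc. It stayed under the limits and dropped to zero on release.

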